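Put the tape measure on the carousel's perch and turn it to the front

TASK

Stand the tape measure from the saw table upright and centred on the narrow raised perch of the accessory carousel, lengthwise along the perch (either way round), and let go of it. Then take the carousel's upright wooden grip post and turn the carousel until the perch, with the tape measure on it, is lined up with the steel pointer at the front of the base; finish while still gripping the post, holding the carousel still there. Leave the other things on the table where they are.

Things in the scene. Friction and masses are not known exactly. Their poses are not given: they have to be found in the camera images.
- tape_centre (a point): Centre of the case of the tape measure (yellow and black pocket tape), which starts upright on the table left of the carousel. Case 30 mm thick (its x; grasp across this from above), 66 mm long (its y), 62 mm tall plus a 7 mm button; this point is 31 mm above its underside. At the foot of its -y end a 20 mm wide metal tongue reaches 60 mm from this point, level with the underside. 0.24 kg.
- tape: The same tape measure; its origin is on the underside, 14 mm along -y and 1 mm along -x from the case's centre.
- perch_top (a point): Centre of the top face of the perch: a flat plywood slat on a thin peg, 40 mm wide (its x, radial to the carousel) and 76 mm long (its y, along the rim), top face 85 mm above the table, 85 mm from the carousel's axis. Its frame turns with the turntable.
- post_grip (a point): Middle of the upright round wooden grip post on the turntable, 120 mm above the table: 24 mm in diameter, wood from 75 to 145 mm above the table, thin steel stem below. 85 mm from the carousel's axis, a quarter turn clockwise of the perch (seen from above). The post is fixed to the turntable and, being round, may turn between the fingers.
- pointer (a point): Tip of the upright steel pointer (12 mm wide, 47 mm tall) at the front of the carousel's fixed base, 132 mm from the carousel's axis; its x axis points from it to the axis (which lies 132 mm along its +x), z up. The perch is at the front when it lies on this x axis, 47 mm from the pointer.
- turntable (a joint): Angle of the turntable (rad): 0 when the perch faces the pointer, growing counter-clockwise from above; whole turns do not matter. It turns freely both ways with light friction (0.06 N m) and stays where left. Plywood disc 230 mm wide, top 40 mm above the table; also carries two 54 mm wide steel cups, rims 90 and 100 mm above the table, opposite the perch and opposite the post.
- folding_rule: Bystander, to be left alone: a folded wooden rule, 236 mm long, on the front edge of the table; origin under its centre.
- sanding_block: Bystander, to be left alone: a cork sanding block, 67 x 122 x 32 mm, behind the tape measure; origin under its centre.
- push_block: Bystander, to be left alone: a wooden push block with raised handle, 70 x 160 x 67 mm, far left; origin under its centre.
- block_a: Bystander, to be left alone: a plain beech block, 60 x 97 x 46 mm, left; origin under its centre.
- wedge_block: Bystander, to be left alone: a plain wood block, 50 x 124 x 50 mm, right of the hold-down clamp; origin under its centre.
- spring_clamp: Bystander, to be left alone: a small spring clamp, 55 x 119 x 26 mm, right of the hold-down clamp; origin under its centre.

How it is judged:
On the way, in this order (a step that is already met when the one before it is completed fails the run):
1. the tape measure stands on the perch, centred and upright, and is let go (horizontal distance between tape_centre and perch_top below 0.016 m and z of tape_centre in the frame of perch_top between 0.024 and 0.038 m and angle between tape_centre's own z axis and vertical below 0.15 rad and angle between the y axis of tape_centre and the y axis of perch_top, either way round below 0.35 rad and contact force between tape and turntable_c0 above 0.3 N and contact force between tape and the arm below 0.05 N and contact force between tape and the fingers below 0.05 N), for 0.2 s.
2. the carousel is turned by its post until the perch faces the pointer (y of perch_top in the frame of pointer between -0.008 and 0.008 m and x of perch_top in the frame of pointer between 0 and 0.08 m and contact force between the fingers and turntable_c1 above 2 N), for 0.1 s.
At the end, for the whole second after the job is handed in: Tape alone on the perch: case centre within 16 mm of the perch centre, tilt under 0.15 rad, along the perch within 0.35 rad, untouched by the robot. Perch centre within 8 mm of the pointer line, at the front. Fingers hold the post with over 2 N, turntable slower than 0.08 rad/s (all of step 1 and all of step 2 and velocity of joint turntable between -0.08 and 0.08 rad/s); the arm keeps its last pose, push and grip.
It fails at once if the tape measure is toppled (angle between tape_centre's own z axis and vertical above 0.8 rad).
It fails at once if a bystander is moved by more than 30 mm (distance of any of folding_rule, sanding_block, push_block, block_a, wedge_block, spring_clamp from where it was at the start of the episode above 0.03 m).
It also fails if it takes over 51 s, if anything falls off the work surface, if the arm or the gripper's body presses on something with over 40 N, if the wrist force passes 120 N, or if a joint passes its speed limit or range.

ROBOT

A 7-joint arm with a two-finger parallel gripper is mounted at the origin on a cart in front of the work surface, level with it; the furniture and walls round the work are solid. World frame = base frame: x ahead of the robot, y to its left, z up, the work surface at z = 0. Lengths are in m, angles in rad, forces in N, time in s.
With the tool pointing down it reaches from about 0.4 to 0.925 m from the base axis. Payload 4.1 kg.
Tool frame: the origin (TCP) lies between the finger pads; the fingertips stand 14 mm ahead of it and the grasp point (between the pads) lies 5 mm behind it (ctrl.tip_extent is the distance from the TCP to the fingertips, in m); z points along the fingers, y is the line along which they close (so a half turn about z gives the same grasp; the last joint's range is limited). The gripper opens to 85 mm and grips with 20 to 120 N. Pads are 22 mm wide; open, the fingers measure 114 mm over their backs; the gripper's body (76 mm by 85 mm) begins 54 mm behind the grasp point. The pads swing forward as they close: fully open they stand 13 mm farther back than shut.
Start: joints at [1.094, 0.398, 0.045, 1.537, -0.019, 1.207, -0.051], TCP at [0.24, -0.604, 0.245] pointing down, gripper open.
Joint ranges: [-2.82, 2.82], [-0.49, 2.23], [-1.37, 1.46], [0, 2.46], [-1.36, 4.5], [0.23, 2], [-2.94, 2.94]. Speed limits (rad/s): [2.57, 2.57, 3.14, 3.14, 3.14, 3.14, 3.14].

INTERFACE

Orientations are given as a rotation vector (axis times angle).
In Python, from workcell import ctrl gives the robot as it stands.
- The arm moves only by the shell command python3 -m creep 'ROWS' [FORCE]. ROWS is JSON, a list of rows, each a list of 7 numbers: the opening, from -1 (shut) to 1 (fully open), then the shift along the tool's x, y, z in mm, then the turn, a rotation vector about the tool's x, y, z in degrees. In form: [[claw, tx, ty, tz, rx, ry, rz], ...]. A call has 1 to 10 rows; each row shifts and turns the commanded pose from where the row before left it, along the tool's axes as they then stand; what a row does not reach is not made up. A row lasts 1/10 s, in which the tool goes at most 50 mm and 8.59 degrees, less where a joint would pass 70% of its speed; a pose out of reach is approached as far as the arm can. A call with a gripper value outside its range is refused whole. The fingers move at their own pace and stop on an object; FORCE is the grip in N (left out, the last holds). Time passes only in rows, so rows that do not move let the fingers close. It gives the time, the measured TCP pose, the force, the opening and the grip force at its end, in the units of the state.
- ctrl.observe(): the state, without advancing time (a new reading comes with each control period).
- ctrl.snapshot(name): name is "scene" or "top"; returns a dict with "frame" (420x560x3 uint8, red, green, blue), "z_map" (420x560 float32, m along the optical axis (not along the pixel's ray), 0 where there is no reading), "fov_y" (degrees; the focal length in pixels is half the picture's height over the tangent of half this angle, whatever the lens; pixels are square), "cx", "cy" (the principal point, pixels), "pose" (4x4, takes a point from camera to world coordinates). Camera axes: x right, y up, looking along -z (the intrinsics and any distortion apply to the point x, -y, -z); pixel columns grow to the right and rows downward; lengths in m; the calibration is good to about 2 mm. A picture is of the moment at which its call begins.
- ctrl.job_done(): hands the job in; it is judged then, once.
The state is a dict: "time": time; "joint_pos": joint angles; "qvel": joint speeds; "effort": joint torques, N m; "eef_pos": TCP position; "orientation": TCP orientation; "contact_force": force on the tool from outside, world axes, zero at the start; "torque": the same for the moment, N m; "grip_width": opening from 0.0 (shut) to 1.0 (fully open); "grip_force": force on a finger pad.
Only numpy, scipy, OpenCV 4.12 (cv2) and the standard library are available. Lean on these libraries where they do the work, as an engineer would, in place of code of your own. Each camera call takes 0.05 s, during which the arm holds its last target. There are 200 camera calls.

## Working session

There is one attempt and no reset: what is moved stays moved. The work goes in short steps, Python scripts to look and compute and a shell command to move; the robot and the scene stay as the last step left them, time stands still between calls to the robot, and variables do not carry over. Pictures are saved under pics/ and viewed, at most 10 in all, crops included, and the job is handed in when it is done.

```bash
mkdir -p pics; ls; cat > h.py <<'E'
import numpy as np, cv2
from workcell import ctrl
from scipy.spatial.transform import Rotation as R
def snap(n,f):
    s=ctrl.snapshot(n); np.savez(f'{f}.npz',**s)
    cv2.imwrite(f'pics/{f}.png',s['frame'][:,:,::-1]); return s
def cloud(s):
    h,w=s['z_map'].shape; f=h/2/np.tan(np.radians(float(s['fov_y']))/2)
    v,u=np.mgrid[:h,:w]; z=s['z_map']
    P=np.stack([(u-s['cx'])*z/f,-(v-s['cy'])*z/f,-z],-1)
    return P@s['pose'][:3,:3].T+s['pose'][:3,3]
E
python3 - <<'E'
from h import *
for n in('scene','top'):
    s=snap(n,n+'0'); print({k:v for k,v in s.items() if k not in('frame','z_map')})
o=ctrl.observe(); print(o); print(R.from_rotvec(o['orientation']).as_matrix().round(3))
E
```

```text
pics
{'fov_y': 56.140111332431125, 'cx': 282.8975930176005, 'cy': 211.65032796026966, 'pose': array([[-0.58604606,  0.44284619, -0.67855527, -0.26834116],
       [-0.81020637, -0.33138143,  0.48347904,  0.74746972],
       [-0.01075376,  0.8331108 ,  0.55300159,  0.71567111],
       [ 0.        ,  0.        ,  0.        ,  1.        ]])}
{'fov_y': 53.7942572872019, 'cx': 287.96709476589484, 'cy': 210.77195412149462, 'pose': array([[ 0.00343278,  0.98581838, -0.16778061,  0.27460326],
       [-0.99991641,  0.00129232, -0.01286504,  0.21798488],
       [-0.01246577,  0.16781075,  0.98574041,  1.28583189],
       [ 0.        ,  0.        ,  0.        ,  1.        ]])}
{'time': 0.1, 'joint_pos': array([ 1.09404847,  0.39915148,  0.04506189,  1.53776436, -0.01870357,
        1.20696337, -0.05068688]), 'qvel': array([ 1.62250995e-03, -1.67587952e-03,  6.24904788e-04, -3.17773213e-03,
        2.79022087e-03,  9.43176976e-05, -3.94050247e-06]), 'effort': array([ 3.24472989e-03, -4.76265371e+01,  1.37001392e+00, -2.54951066e+01,
        1.19858727e-02,  5.00659808e-03, -1.43910040e-05]), 'eef_pos': array([ 0.23953781, -0.60363917,  0.24434166]), 'orientation': array([-3.08392457e+00, -5.89659519e-01,  7.57138767e-04]), 'contact_force': array([0.86795202, 0.71305689, 0.18879756]), 'torque': array([ 0.04043511, -0.00850809, -0.04092121]), 'grip_force': 0.0, 'grip_width': 1.0022285011321366}
[[ 0.929  0.369 -0.001]
 [ 0.369 -0.929  0.002]
 [-0.    -0.002 -1.   ]]
```

View pics/top0.png

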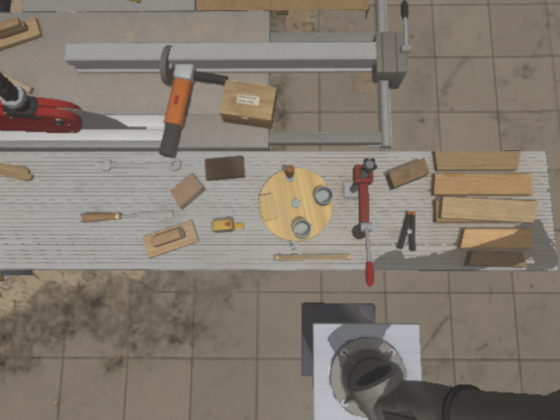

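View pics/scene0.png

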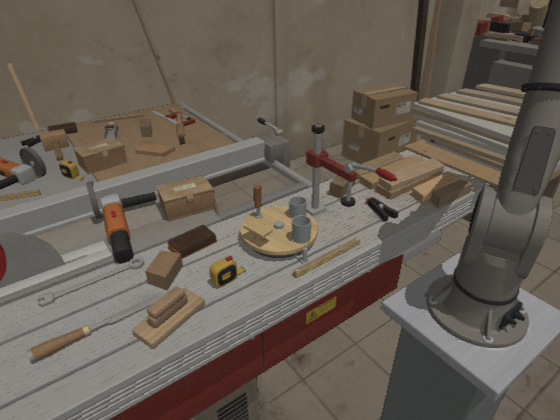

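The top view shows the carousel hub at about (296,204). The perch is left at (268,206), the post at the back (290,171), the pointer at the front (293,243), and the tape at (225,226) with its tongue towards +u. I'll enlarge this and measure from depth.

```bash
python3 - <<'E'
from h import *
s=dict(np.load('top0.npz')); P=cloud(s); Z=P[...,2]
im=cv2.resize(s['frame'][155:260,200:340],None,fx=5.5,fy=5.5,interpolation=cv2.INTER_CUBIC)
cv2.imwrite('pics/crop0.png',im[:,:,::-1])
def reg(u0,u1,v0,v1,z0,z1,nm):
    m=np.zeros(Z.shape,bool); m[v0:v1,u0:u1]=1; m&=(Z>z0)&(Z<z1)
    p=P[m]; q=p[:,:2].astype(np.float32)
    print(nm,len(p),'mean',p.mean(0).round(4),'rect',cv2.minAreaRect(q),'zq',np.percentile(p[:,2],[5,50,95]).round(3))
reg(205,250,212,240,.055,.067,'tape case'); reg(205,250,212,240,.067,.09,'button')
reg(255,282,185,225,.075,.095,'perch'); reg(280,300,160,182,.125,.17,'post')
reg(286,302,236,252,.02,.06,'pointer'); reg(255,335,165,245,.033,.047,'disc')
m=np.zeros(Z.shape,bool); m[165:245,255:335]=1; m&=(Z>.033)&(Z<.047)
print('circle',cv2.minEnclosingCircle(P[m][:,:2].astype(np.float32)))
E
```

```text
tape case 188 mean [0.4415 0.4359 0.0613] rect ((0.4421749711036682, 0.4347156286239624), (0.03359910473227501, 0.060668546706438065), 3.0128602981567383) zq [0.056 0.061 0.065]
button 27 mean [0.4414 0.4206 0.0694] rect ((0.4418012201786041, 0.4313746392726898), (0.023953620344400406, 0.04494167119264603), 0.18636344373226166) zq [0.067 0.069 0.073]
perch 344 mean [0.4912 0.2957 0.0859] rect ((0.4920003116130829, 0.2957938313484192), (0.07619848847389221, 0.03983422741293907), 12.184802055358887) zq [0.082 0.086 0.09 ]
post 62 mean [0.5908 0.2314 0.1437] rect ((0.5926527976989746, 0.2319003790616989), (0.02019120380282402, 0.02275952696800232), 89.89005279541016) zq [0.131 0.145 0.149]
pointer 83 mean [0.3984 0.2194 0.0415] rect ((0.3920150101184845, 0.21727487444877625), (0.04541599377989769, 0.03521300479769707), 89.97357940673828) zq [0.033 0.042 0.049]
disc 3418 mean [0.5098 0.2096 0.0411] rect ((0.5096350312232971, 0.21438118815422058), (0.22739963233470917, 0.2242567390203476), 18.78583335876465) zq [0.037 0.041 0.045]
circle ((0.5102182626724243, 0.21299351751804352), 0.11494438350200653)
```

View pics/crop0.png

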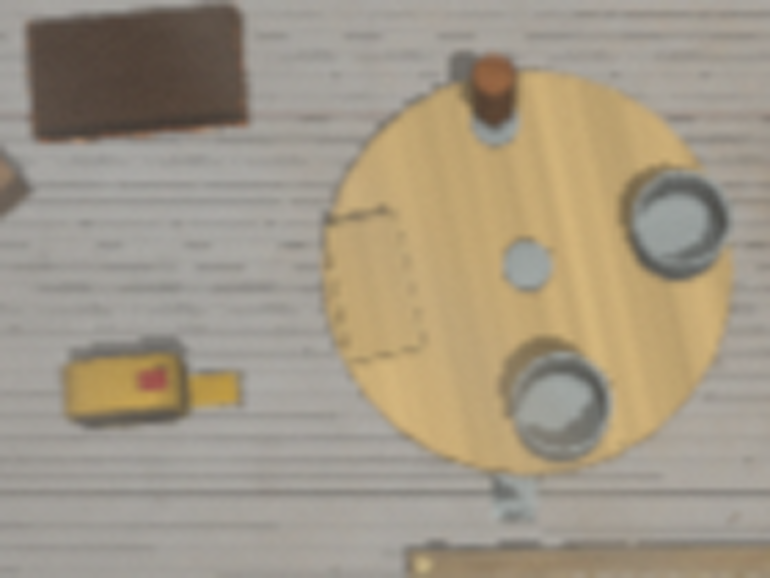

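The crop shows the tape lying along world y, tongue towards the carousel. The perch outline spans (325–425, 210–360), the post is at (493,90), and the pointer is at (513,500). Next I need a cleaner pointer position and the obstacle heights along the path.

```bash
python3 - <<'E'
from h import *
s=dict(np.load('top0.npz')); P=cloud(s); Z=P[...,2]
c=np.array([.5105,.2125]); d=P[...,:2]-c; r=np.hypot(d[...,0],d[...,1])
m=(r>.12)&(r<.145)&(d[...,0]<-.08)&(Z>.02)&(Z<.06); p=P[m]
print('pointer',len(p),p.mean(0),p[:,:2].min(0),p[:,:2].max(0),p[:,2].max())
for nm in('top0','scene0'):
    Q=cloud(dict(np.load(nm+'.npz'))).reshape(-1,3)
    for x0 in np.arange(.3,.9,.1):
        print(nm,round(x0,1),[round(float(Q[(Q[:,0]>x0)&(Q[:,0]<x0+.1)&(Q[:,1]>y)&(Q[:,1]<y+.1)&(Q[:,2]<.6)][:,2].max(initial=0)),2) for y in np.arange(-.5,.6,.1)])
E
```

```text
pointer 14 [0.3779384  0.22001258 0.04142369] [0.37441063 0.21568046] [0.38194292 0.22474211] 0.04911267791372609
top0 0.3 [0.05, 0.05, 0.03, 0.03, 0.03, 0.26, 0.04, 0.05, 0.01, 0.01, 0.07]
top0 0.4 [0.06, 0.06, 0.06, 0.03, 0.01, 0.24, 0.11, 0.11, 0.09, 0.08, 0.07]
top0 0.5 [0.06, 0.06, 0.06, 0.06, 0.06, 0.3, 0.1, 0.15, 0.09, 0.04, 0.05]
top0 0.6 [0.03, 0.03, 0.03, 0.06, 0.06, 0.01, 0.05, 0.15, 0.04, 0.04, 0.05]
top0 0.7 [0.0, 0.0, 0.0, 0.0, 0.0, 0.0, 0.0, 0.08, 0.08, 0.08, 0.06]
top0 0.8 [0.0, 0.0, 0.0, 0.0, 0.0, 0.0, 0.0, 0.09, 0.09, 0.08, 0.07]
top0 0.9 [0.0, 0.0, 0.0, 0.11, 0.1, 0.1, 0.1, 0.1, 0.1, 0.1, 0.1]
scene0 0.3 [0.04, 0.04, 0.04, 0.02, 0.02, 0.26, 0.1, 0.1, 0.0, 0.0, 0.07]
scene0 0.4 [0.05, 0.05, 0.05, 0.03, 0.0, 0.23, 0.1, 0.1, 0.09, 0.07, 0.07]
scene0 0.5 [0.05, 0.05, 0.05, 0.05, 0.05, 0.29, 0.09, 0.15, 0.09, 0.04, 0.05]
scene0 0.6 [0.03, 0.03, 0.03, 0.05, 0.05, 0.0, 0.04, 0.04, 0.04, 0.04, 0.04]
scene0 0.7 [0.0, 0.0, 0.0, 0.0, 0.0, 0.0, 0.0, 0.08, 0.08, 0.08, 0.06]
scene0 0.8 [0.0, 0.0, 0.0, 0.0, 0.0, 0.0, 0.0, 0.08, 0.08, 0.08, 0.06]
scene0 0.9 [0.0, 0.0, 0.0, 0.11, 0.09, 0.09, 0.09, 0.09, 0.09, 0.09, 0.09]
```

```bash
python3 -m creep '[[1,0,0,-50,0,0,0],[1,0,0,-50,0,0,0],[1,0,0,-50,0,0,0],[1,0,0,-10,0,0,0],[1,50,0,0,0,0,-4.4],[1,50,0,0,0,0,-4.4],[1,50,0,0,0,0,-4.4],[1,50,0,0,0,0,-4.4],[1,50,0,0,0,0,-4.4],[1,50,0,0,0,0,-4.4]]' 40; python3 -c "
from h import *
print(ctrl.observe()['joint_pos'].round(2))"
```

```text
time: 1.1
eef_pos: [0.4916, -0.4422, 0.4038]
orientation: [-2.866, -1.283, 0.001]
contact_force: [0.5, -0.9, 0.3]
grip_width: 1.001
grip_force: 0.0
[ 0.76  0.36 -0.14  1.25  0.05  1.54 -0.1 ]
```

```bash
R='x'; python3 -m creep '[[1,50,0,0,0,0,-4.4],[1,50,0,0,0,0,-4.4],[1,50,0,0,0,0,-4.4],[1,50,0,0,0,0,-4.4],[1,50,0,0,0,0,-4.4],[1,50,0,0,0,0,-4.4],[1,50,0,0,0,0,-4.4],[1,50,0,0,0,0,-4.4],[1,50,0,0,0,0,-4.4],[1,50,0,0,0,0,-4.4]]'; python3 -m creep '[[1,50,0,0,0,0,-4.4],[1,50,0,0,0,0,-4.4],[1,50,0,0,0,0,-4.4],[1,50,0,0,0,0,-4.4],[1,50,0,0,0,0,-4.4],[1,50,0,0,0,0,-4.4],[1,50,0,0,0,0,-4.4],[1,0,0,0,0,0,8],[1,0,0,0,0,0,8],[1,0,0,0,0,0,8]]'; cat > w.py <<'E'
import sys
from h import *
# usage: w.py x y z yaw(of tool y, deg)
o=ctrl.observe(); M=R.from_rotvec(o['orientation']).as_matrix()
t=np.array([float(a) for a in sys.argv[1:4]]); yaw=np.degrees(np.arctan2(M[1,1],M[0,1]))
print('t',o['time'],'q',o['joint_pos'].round(2),'pos',o['eef_pos'].round(4),'yaw',yaw.round(1),'tilt',M[:,2].round(3),'gw',round(o['grip_width'],3),'gf',round(o['grip_force'],1))
print('shift mm',(M.T@(t-o['eef_pos'])*1e3).round(1),'rz', round(-(float(sys.argv[4])-yaw),1))
E
python3 w.py .442 .435 .30 3
```

```text
time: 2.1
eef_pos: [0.6742, 0.0101, 0.4038]
orientation: [-2.177, -2.263, 0.002]
contact_force: [-0.5, -0.2, 0.3]
grip_width: 1.001
grip_force: 0.0
time: 3.1
eef_pos: [0.5827, 0.3423, 0.4039]
orientation: [-2.049, -2.381, 0.003]
contact_force: [1.4, 0.4, -1.0]
grip_width: 1.0
grip_force: 0.0
t 3.1 q [-0.24  0.43 -0.55  1.2   0.22  1.58 -0.6 ] pos [0.5827 0.3423 0.4039] yaw 8.6 tilt [-0.002 -0.001 -1.   ] gw 1.0 gf 0.0
shift mm [ 112.8 -125.   104. ] rz 5.6
```

```bash
python3 -m creep '[[1,28,-31,25,0,0,5.6],[1,30,-30,25,0,0,0],[1,30,-30,25,0,0,0],[1,30,-30,30,0,0,0],[1,0,0,45,0,0,0],[1,0,0,45,0,0,0],[1,0,0,30,0,0,0],[1,0,0,0,0,0,0],[1,0,0,0,0,0,0]]'; python3 w.py .442 .435 .033 3; python3 -c "
from h import *
s=snap('scene','s1'); cv2.imwrite('pics/s1c.png',cv2.resize(s['frame'][170:320,130:330],None,fx=4,fy=4)[:,:,::-1])"
```

```text
time: 4.0
eef_pos: [0.4545, 0.4485, 0.1813]
orientation: [-2.157, -2.283, 0.001]
contact_force: [1.1, 0.5, -0.5]
grip_width: 1.002
grip_force: 0.0
t 4.0 q [-0.43  0.48 -0.57  1.62  0.28  1.12 -1.01] pos [0.4545 0.4485 0.1813] yaw 3.2 tilt [-0.001 -0.    -1.   ] gw 1.002 gf 0.0
shift mm [-12.7 -13.1 148.3] rz 0.2
```

View pics/s1c.png

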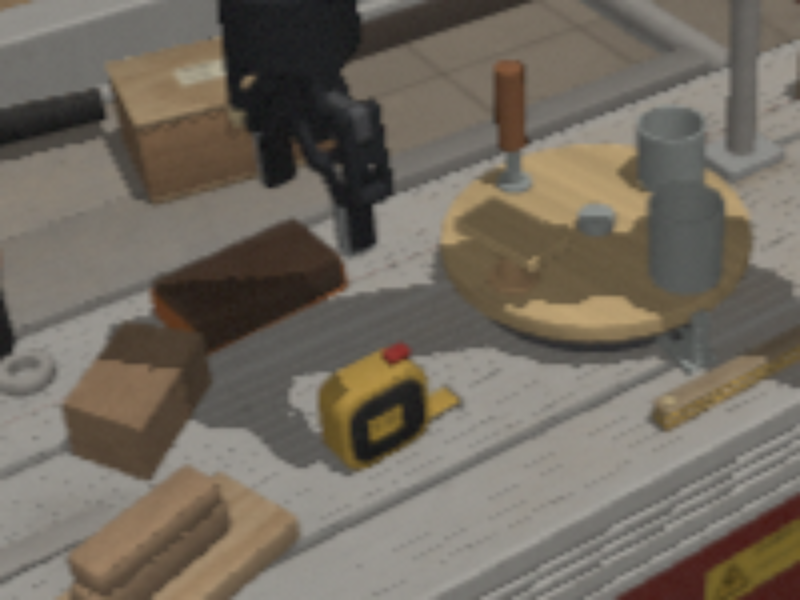

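The open gripper is above the tape (fingers at crop (275,165) and (355,235), tape at (375,405)). I'll descend and grasp.

```bash
python3 -m creep '[[1,-6,-6,20,0,0,0],[1,-7,-7,20,0,0,0],[1,0,0,25,0,0,0],[1,0,0,25,0,0,0],[1,0,0,25,0,0,0],[1,0,0,20,0,0,0],[1,0,0,13,0,0,0],[1,0,0,0,0,0,0],[1,0,0,0,0,0,0]]'; python3 w.py .442 .435 .033 3
```

```text
time: 4.95
eef_pos: [0.4431, 0.4358, 0.0349]
orientation: [2.158, 2.283, 0.004]
contact_force: [-0.5, 0.0, 0.1]
grip_width: 1.0
grip_force: 0.0
t 4.95 q [-0.47  0.62 -0.51  1.78  0.38  0.85 -1.1 ] pos [0.4431 0.4358 0.0349] yaw 3.2 tilt [ 0.002  0.002 -1.   ] gw 1.0 gf 0.0
shift mm [-0.8 -1.2  1.9] rz 0.2
```

```bash
python3 -m creep '[[0.1,0,0,0,0,0,0],[0,0,0,0,0,0,0],[-0.2,0,0,0,0,0,0],[-0.4,0,0,0,0,0,0],[-0.6,0,0,0,0,0,0],[-1,0,0,0,0,0,0],[-1,0,0,0,0,0,0],[-1,0,0,0,0,0,0]]' 40; python3 w.py .442 .435 .033 3
```

```text
time: 5.75
eef_pos: [0.4422, 0.435, 0.0339]
orientation: [2.157, 2.284, 0.0]
contact_force: [-0.4, -1.4, 5.8]
grip_width: 0.346
grip_force: 43.3
t 5.75 q [-0.47  0.62 -0.51  1.78  0.38  0.85 -1.1 ] pos [0.4422 0.435  0.0339] yaw 3.3 tilt [ 0.  0. -1.] gw 0.346 gf 43.3
shift mm [-0.  -0.2  0.9] rz 0.3
```

```bash
python3 -m creep '[[-1,0,0,-20,0,0,0],[-1,0,0,-40,0,0,0],[-1,0,0,-45,0,0,0],[-1,0,0,-30,0,0,0],[-1,0,0,0,0,0,8],[-1,0,0,0,0,0,8],[-1,0,0,0,0,0,8],[-1,0,0,0,0,0,8],[-1,0,0,0,0,0,8],[-1,0,0,0,0,0,8]]'; python3 -m creep '[[-1,0,0,0,0,0,8],[-1,0,0,0,0,0,8],[-1,0,0,0,0,0,8],[-1,0,0,0,0,0,8],[-1,0,0,0,0,0,0]]'; python3 w.py .4915 .2957 .169 -77.1
```

```text
time: 6.75
eef_pos: [0.4419, 0.4339, 0.1669]
orientation: [2.902, 1.2, -0.003]
contact_force: [-0.1, -1.0, -2.7]
grip_width: 0.341
grip_force: 42.5
time: 7.25
eef_pos: [0.4418, 0.4341, 0.1671]
orientation: [3.119, 0.363, -0.002]
contact_force: [0.8, 0.4, -3.6]
grip_width: 0.348
grip_force: 42.5
t 7.25 q [-0.63  0.42 -0.28  1.69  0.13  1.05 -2.3 ] pos [0.4418 0.4341 0.1671] yaw -76.7 tilt [-0.001 -0.002 -1.   ] gw 0.348 gf 42.5
shift mm [ 16.6 146.1  -1.7] rz 0.4
```

```bash
python3 -m creep '[[-1,2,16,0,0,0,0.4],[-1,3,30,0,0,0,0],[-1,4,34,0,0,0,0],[-1,4,34,0,0,0,0],[-1,3,22,0,0,0,0],[-1,1,10,0,0,0,0],[-1,0,0,15,0,0,0],[-1,0,0,15,0,0,0],[-1,0,0,5,0,0,0],[-1,0,0,0,0,0,0]]'; python3 -m creep '[[-1,0,0,0,0,0,0],[-1,0,0,0,0,0,0]]';python3 w.py .4915 .2957 .120 -77.1; python3 -c "
from h import *
s=snap('scene','s2'); cv2.imwrite('pics/s2c.png',cv2.resize(s['frame'][150:300,180:380],None,fx=4,fy=4)[:,:,::-1])"
```

```text
time: 8.25
eef_pos: [0.4895, 0.2971, 0.1313]
orientation: [3.12, 0.356, -0.006]
contact_force: [-0.6, -0.4, -2.2]
grip_width: 0.347
grip_force: 42.3
time: 8.45
eef_pos: [0.4915, 0.2971, 0.1338]
orientation: [-3.121, -0.353, -0.001]
contact_force: [-0.4, -0.6, -3.1]
grip_width: 0.343
grip_force: 42.3
t 8.45 q [-0.42  0.38 -0.24  1.83  0.11  0.94 -2.06] pos [0.4915 0.2971 0.1338] yaw -77.1 tilt [ 0.001  0.001 -1.   ] gw 0.343 gf 42.3
shift mm [-0.4  1.4 13.8] rz 0.0
```

View pics/s2c.png

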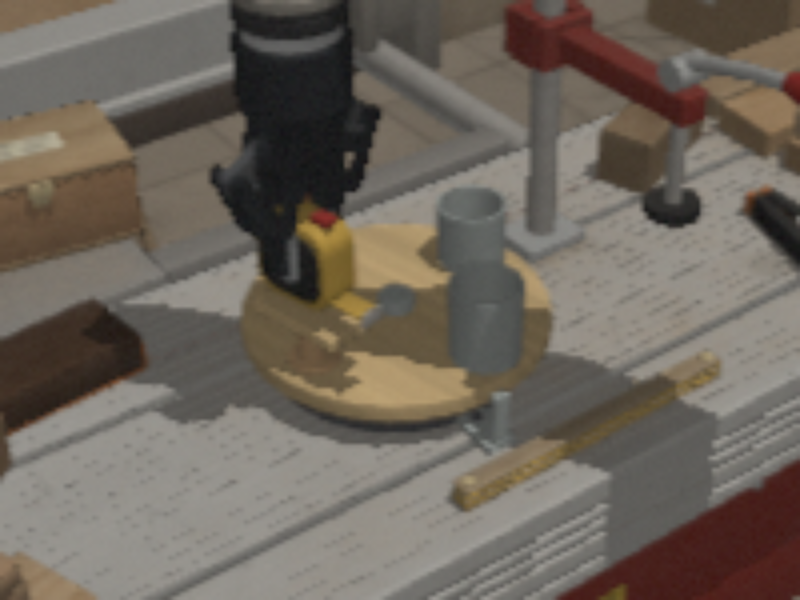

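The tape is held upright over the perch (crop (315,265)) with its tongue pointing to the front. I'll lower it gently.

```bash
python3 -m creep '[[-1,0,1,5,0,0,0],[-1,0,0,4,0,0,0],[-1,0,0,3,0,0,0],[-1,0,0,1.5,0,0,0],[-1,0,0,0,0,0,0],[-1,0,0,0,0,0,0],[-1,0,0,0,0,0,0]]'; python3 w.py .4915 .2957 .119 -77.1
```

```text
time: 9.2
eef_pos: [0.4918, 0.2954, 0.1201]
orientation: [-3.122, -0.352, -0.001]
contact_force: [-0.6, 0.6, -2.9]
grip_width: 0.346
grip_force: 42.4
t 9.2 q [-0.42  0.4  -0.24  1.85  0.12  0.91 -2.06] pos [0.4918 0.2954 0.1201] yaw -77.1 tilt [ 0.  0. -1.] gw 0.346 gf 42.4
shift mm [-0.2 -0.4  1.1] rz -0.0
```

```bash
python3 -m creep '[[-1,0,0,1,0,0,0],[-1,0,0,0.5,0,0,0],[-1,0,0,0,0,0,0],[-1,0,0,0,0,0,0]]'; python3 w.py .4915 .2957 .119 -77.1
```

```text
time: 9.6
eef_pos: [0.492, 0.2954, 0.1189]
orientation: [-3.122, -0.351, -0.001]
contact_force: [0.3, -0.3, 1.6]
grip_width: 0.344
grip_force: 42.8
t 9.6 q [-0.43  0.4  -0.24  1.85  0.12  0.91 -2.06] pos [0.492  0.2954 0.1189] yaw -77.2 tilt [ 0.001  0.    -1.   ] gw 0.344 gf 42.8
shift mm [-0.4 -0.4 -0.1] rz -0.1
```

Contact is made: the vertical force went from −2.9 to +1.6 N. I'll release slowly.

```bash
python3 -m creep '[[-0.3,0,0,0,0,0,0],[-0.2,0,0,0,0,0,0],[-0.1,0,0,0,0,0,0],[0,0,0,0,0,0,0],[0.15,0,0,0,0,0,0],[0.3,0,0,0,0,0,0],[0.3,0,0,0,0,0,0],[0.3,0,0,0,0,0,0]]' 20; python3 w.py .4915 .2957 .22 -77.1;  python3 -c "
from h import *
s=snap('scene','s3'); cv2.imwrite('pics/s3c.png',cv2.resize(s['frame'][150:300,180:380],None,fx=4,fy=4)[:,:,::-1])"
```

```text
time: 10.4
eef_pos: [0.4917, 0.2953, 0.1184]
orientation: [3.122, 0.352, 0.0]
contact_force: [0.7, -0.4, 0.5]
grip_width: 0.652
grip_force: 0.0
t 10.4 q [-0.43  0.4  -0.24  1.85  0.12  0.91 -2.06] pos [0.4917 0.2953 0.1184] yaw -77.1 tilt [ 0. -0. -1.] gw 0.652 gf 0.0
shift mm [-1.000e-01 -4.000e-01 -1.016e+02] rz -0.0
```

View pics/s3c.png

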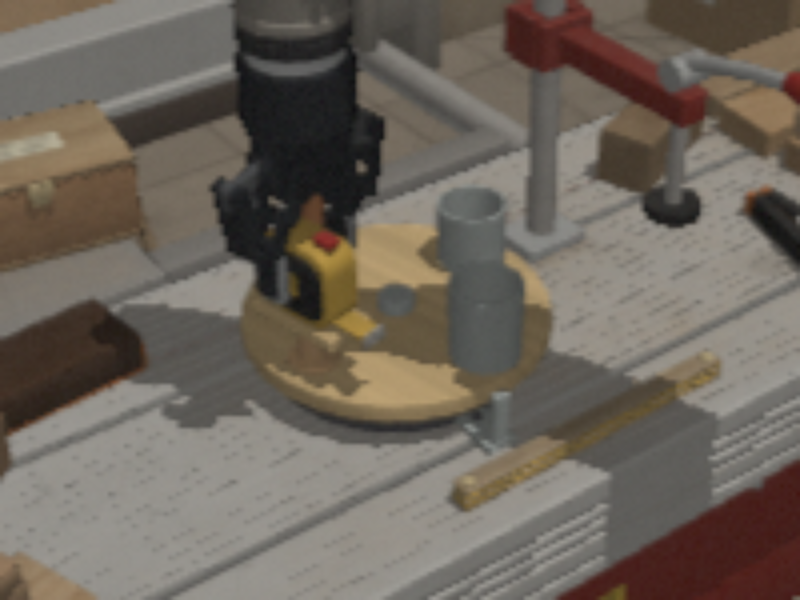

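The tape stands upright on the perch with clear gaps to both fingers. I'll rise, then go above the post while turning the tool to close radially.

```bash
python3 -m creep '[[0.3,0,0,-8,0,0,0],[0.3,0,0,-20,0,0,0],[0.3,0,0,-30,0,0,0],[0.3,0,0,-40,0,0,0],[0.4,0,0,-22,0,0,-8],[1,0,0,0,0,0,-8],[1,0,0,0,0,0,-8],[1,0,0,0,0,0,-8],[1,0,0,0,0,0,-8],[1,0,0,0,0,0,-8]]'; python3 -m creep '[[1,0,0,0,0,0,-8],[1,0,0,0,0,0,-8],[1,0,0,0,0,0,-8],[1,0,0,0,0,0,-8],[1,0,0,0,0,0,-8],[1,0,0,0,0,0,0]]'; python3 w.py .592 .231 .238 13
```

```text
time: 11.45
eef_pos: [0.4917, 0.2953, 0.2391]
orientation: [2.704, 1.599, 0.001]
contact_force: [-0.2, -0.6, -0.1]
grip_width: 0.999
grip_force: 0.0
time: 12.05
eef_pos: [0.4918, 0.2952, 0.239]
orientation: [2.002, 2.421, 0.001]
contact_force: [-0.6, -0.1, 0.1]
grip_width: 1.001
grip_force: 0.0
t 12.05 q [-0.22  0.29 -0.48  1.72  0.15  1.16 -0.56] pos [0.4918 0.2952 0.239 ] yaw 10.8 tilt [ 0.001  0.    -1.   ] gw 1.001 gf 0.0
shift mm [-81.9  86.4   1. ] rz -2.2
```

```bash
python3 -m creep '[[1,-20,22,0,0,0,-2.2],[1,-31,32,0,0,0,0],[1,-31,32,0,0,0,0],[1,0,0,0,0,0,0],[1,0,0,0,0,0,0],[1,0,0,0,0,0,0]]'; python3 w.py .592 .231 .238 13; python3 - <<'E'
from h import *
for n in('top','scene'):
    s=snap(n,n+'4'); P=cloud(s); Z=P[...,2]
    d=np.hypot(P[...,0]-.4915,P[...,1]-.2957)
    for a,b in((.13,.151),(.151,.17),(.12,.17)):
        p=P[(d<.06)&(Z>a)&(Z<b)]
        if len(p)>4: print(n,a,b,len(p),p.mean(0).round(4),cv2.minAreaRect(p[:,:2].astype(np.float32)))
    d=np.hypot(P[...,0]-.592,P[...,1]-.231); p=P[(d<.03)&(Z>.08)&(Z<.15)]
    if len(p): print(n,'post',len(p),p.mean(0),p.min(0),p.max(0))
a,b=[cv2.imread(f'pics/{n}4.png') for n in('top','scene')]
cv2.imwrite('pics/mix4.png',np.hstack([cv2.resize(a[160:260,240:340],(400,400)),cv2.resize(b[170:270,220:320],(400,400))]))
E
```

```text
time: 12.65
eef_pos: [0.5923, 0.2351, 0.2386]
orientation: [-1.954, -2.459, -0.0]
contact_force: [-0.4, 0.6, 0.2]
grip_width: 0.996
grip_force: 0.0
t 12.65 q [-0.12  0.41 -0.43  1.57  0.18  1.21 -0.36] pos [0.5923 0.2351 0.2386] yaw 13.1 tilt [-0.001  0.001 -1.   ] gw 0.996 gf 0.0
shift mm [-4.  -1.2  0.6] rz 0.1
top 0.13 0.151 240 [0.4899 0.2974 0.1448] ((0.490733802318573, 0.2979646325111389), (0.06560517102479935, 0.03406591713428497), 13.311724662780762)
top 0.151 0.17 34 [0.4795 0.2961 0.1533] ((0.48507705330848694, 0.29667630791664124), (0.04343853145837784, 0.022270862013101578), 21.707515716552734)
top 0.12 0.17 284 [0.488  0.2972 0.1451] ((0.49056771397590637, 0.2985987067222595), (0.0655842199921608, 0.0355413518846035), 13.498552322387695)
top post 5 [0.58944608 0.23978421 0.12680077] [0.5855843  0.23319784 0.09183576] [0.59211233 0.2422043  0.14548082]
scene 0.13 0.151 228 [0.4802 0.3023 0.1415] ((0.4860258102416992, 0.29945796728134155), (0.06633235514163971, 0.03389675170183182), 13.561822891235352)
scene 0.151 0.17 16 [0.4672 0.294  0.1524] ((0.4668816030025482, 0.2940963804721832), (0.01506095938384533, 0.009359647519886494), 26.933521270751953)
scene 0.12 0.17 327 [0.4781 0.3029 0.1379] ((0.486391544342041, 0.29965072870254517), (0.06687319278717041, 0.0339762307703495), 14.268792152404785)
scene post 154 [0.58359984 0.23384562 0.11870748] [0.57574191 0.22059886 0.08194661] [0.59865244 0.24278641 0.14683094]
```

View pics/mix4.png

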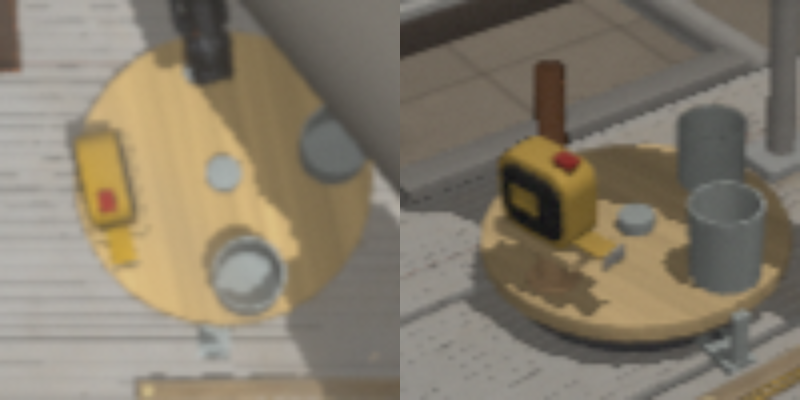

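The top view (left half) and scene view (right half) show the tape upright and centred on the perch, about 3 mm off, with the post at (550,100) intact. I'll go down on the post and grip it.

```bash
python3 -m creep '[[1,-4,-1,10,0,0,0],[1,0,0,25,0,0,0],[1,0,0,30,0,0,0],[1,0,0,30,0,0,0],[1,0,0,20,0,0,0],[1,0,0,8,0,0,0],[1,0,0,0,0,0,0],[1,0,0,0,0,0,0]]'; python3 w.py .592 .231 .115 13; python3 -m creep '[[0.2,0,0,0,0,0,0],[0,0,0,0,0,0,0],[-0.2,0,0,0,0,0,0],[-0.4,0,0,0,0,0,0],[-0.6,0,0,0,0,0,0],[-1,0,0,0,0,0,0],[-1,0,0,0,0,0,0],[-1,0,0,0,0,0,0]]' 25; python3 w.py .592 .231 .115 13
```

```text
time: 13.55
eef_pos: [0.5938, 0.2302, 0.1163]
orientation: [1.954, 2.459, 0.002]
contact_force: [0.5, -0.0, 0.5]
grip_width: 1.003
grip_force: 0.0
t 13.55 q [-0.14  0.52 -0.41  1.69  0.24  0.98 -0.4 ] pos [0.5938 0.2302 0.1163] yaw 13.1 tilt [ 0.001  0.001 -1.   ] gw 1.003 gf 0.0
shift mm [ 1.2 -1.5  1.3] rz 0.1
time: 14.35
eef_pos: [0.5916, 0.2294, 0.1158]
orientation: [-1.953, -2.458, 0.005]
contact_force: [-4.4, -1.9, 5.2]
grip_width: 0.274
grip_force: 25.5
t 14.35 q [-0.14  0.52 -0.41  1.69  0.24  0.98 -0.4 ] pos [0.5916 0.2294 0.1158] yaw 13.1 tilt [-0.003 -0.002 -1.   ] gw 0.274 gf 25.5
shift mm [1.5 0.7 0.8] rz 0.1
```

```bash
python3 -m creep '[[-1,3,0,0,0,0,-2],[-1,5.9,-0.2,0,0,0,-4],[-1,5.9,-0.2,0,0,0,-4],[-1,5.9,-0.2,0,0,0,-4],[-1,5.9,-0.2,0,0,0,-4],[-1,5.9,-0.2,0,0,0,-4],[-1,5.9,-0.2,0,0,0,-4],[-1,3,0,0,0,0,-2],[-1,0,0,0,0,0,0],[-1,0,0,0,0,0,0]]'; python3 w.py .5686 .2745 .115 43
```

```text
time: 15.35
eef_pos: [0.5736, 0.266, 0.1158]
orientation: [-1.302, -2.858, 0.003]
contact_force: [-4.6, -1.5, 5.9]
grip_width: 0.273
grip_force: 25.4
t 15.35 q [-0.12  0.53 -0.52  1.7   0.31  1.   -0.03] pos [0.5736 0.266  0.1158] yaw 41.0 tilt [-0.002 -0.001 -1.   ] gw 0.273 gf 25.4
shift mm [9.7 1.8 0.8] rz -2.0
```

```bash
python3 -m creep '[[-1,3,0,0,0,0,-2],[-1,5.9,-0.2,0,0,0,-4],[-1,5.9,-0.2,0,0,0,-4],[-1,5.9,-0.2,0,0,0,-4],[-1,5.9,-0.2,0,0,0,-4],[-1,5.9,-0.2,0,0,0,-4],[-1,5.9,-0.2,0,0,0,-4],[-1,5.9,-0.2,0,0,0,-4],[-1,5.9,-0.2,0,0,0,-4],[-1,5.9,-0.2,0,0,0,-4]]'; python3 -m creep '[[-1,5.9,-0.2,0,0,0,-4],[-1,3,0,0,0,0,-2],[-1,0,0,0,0,0,0],[-1,0,0,0,0,0,0],[-1,0,0,0,0,0,0]]'; python3 w.py .515 .2974 .115 87; cat > m.py <<'E'
import sys
from h import *
c=np.array([.5105,.2125])
for n in('top','scene'):
    s=snap(n,n+sys.argv[1]); P=cloud(s); Z=P[...,2]
    d=P[...,:2]-c; r=np.hypot(d[...,0],d[...,1]); box=(d[...,0]<-.03)&(np.abs(d[...,1])<.075)&(r<.13)
    for nm,m in(('tapetop',box&(Z>.135)&(Z<.17)),('perch',box&(Z>.076)&(Z<.093)),('pointer',(r>.12)&(r<.145)&(d[...,0]<-.1)&(abs(d[...,1])<.03)&(Z>.02)&(Z<.06))):
        p=P[m]
        if len(p)>4: print(n,nm,len(p),p.mean(0).round(4),np.round(cv2.minAreaRect(p[:,:2].astype(np.float32))[0],4),cv2.minAreaRect(p[:,:2].astype(np.float32))[1:])
a,b=[cv2.imread(f'pics/{n}{sys.argv[1]}.png') for n in('top','scene')]
cv2.imwrite(f'pics/mix{sys.argv[1]}.png',np.hstack([cv2.resize(a[160:260,240:340],(400,400)),cv2.resize(b[170:270,220:320],(400,400))]))
E
python3 m.py 5
```

```text
time: 16.35
eef_pos: [0.5265, 0.2943, 0.1158]
orientation: [-0.297, -3.127, -0.0]
contact_force: [-2.0, 0.1, 3.5]
grip_width: 0.273
grip_force: 25.1
time: 16.85
eef_pos: [0.518, 0.2957, 0.1158]
orientation: [-0.138, -3.138, -0.001]
contact_force: [-4.2, 0.7, 6.1]
grip_width: 0.27
grip_force: 25.4
t 16.85 q [-0.05  0.52 -0.72  1.78  0.4   0.99  0.56] pos [0.518  0.2957 0.1158] yaw 85.0 tilt [-0.001  0.001 -1.   ] gw 0.27 gf 25.4
shift mm [3.2 1.4 0.8] rz -2.0
top tapetop 272 [0.4222 0.2221 0.1465] [0.4231 0.2218] ((0.06442363560199738, 0.03374336287379265), 83.36389923095703)
top perch 83 [0.4183 0.2132 0.0865] [0.4239 0.2121] ((0.09694655239582062, 0.0393814817070961), 82.99066925048828)
top pointer 14 [0.3779 0.2198 0.0443] [0.3779 0.2202] ((0.00910137128084898, 0.007309723645448685), 89.4725570678711)
scene tapetop 225 [0.4156 0.2267 0.144 ] [0.4172 0.2234] ((0.06481042504310608, 0.03483547270298004), 79.09584045410156)
scene perch 206 [0.4137 0.2239 0.0844] [0.4295 0.1967] ((0.06419870257377625, 0.13818548619747162), 16.654661178588867)
scene pointer 44 [0.3741 0.2213 0.0353] [0.3747 0.2206] ((0.011515225283801556, 0.009825648739933968), 56.637168884277344)
```

View pics/mix5.png

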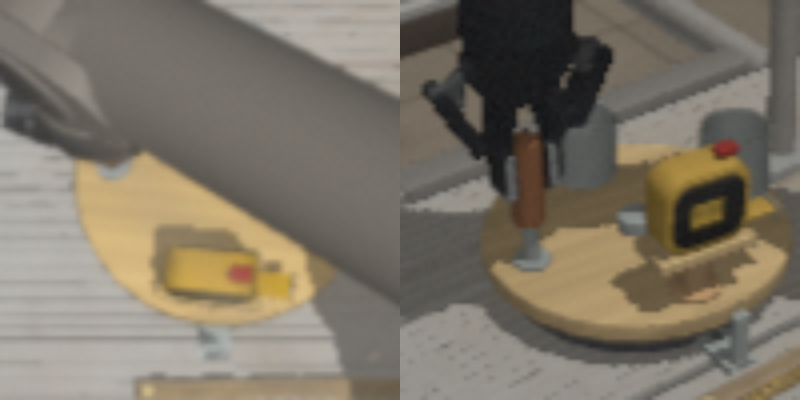

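The post is firmly between the fingers (right half, (528,180)), and the tape is upright on the perch, about 3° short of the pointer line. I'll make a small final turn.

```bash
python3 -m creep '[[-1,2,0,0,0,0,-1.4],[-1,2.2,-0.1,0,0,0,-1.4],[-1,0,0,0,0,0,0],[-1,0,0,0,0,0,0],[-1,0,0,0,0,0,0],[-1,0,0,0,0,0,0],[-1,0,0,0,0,0,0]]'; python3 w.py .515 .2974 .115 87; python3 m.py 6
```

```text
time: 17.65
eef_pos: [0.5142, 0.2961, 0.1158]
orientation: [0.058, 3.14, 0.002]
contact_force: [-1.5, 1.1, 5.2]
grip_width: 0.277
grip_force: 25.4
t 17.65 q [-0.04  0.51 -0.73  1.79  0.4   0.99  0.6 ] pos [0.5142 0.2961 0.1158] yaw 87.9 tilt [ 0.001  0.001 -1.   ] gw 0.277 gf 25.4
shift mm [-0.8  1.4  0.8] rz 0.9
top tapetop 271 [0.4218 0.2184 0.1464] [0.4229 0.2178] ((0.06439881026744843, 0.03432327136397362), 86.54911041259766)
top perch 74 [0.4166 0.2139 0.0866] [0.4241 0.2085] ((0.09601129591464996, 0.03912463039159775), 87.45523071289062)
top pointer 15 [0.3777 0.2199 0.0422] [0.3781 0.2202] ((0.007334410212934017, 0.009030578657984734), 0.16709966957569122)
scene tapetop 226 [0.4148 0.2221 0.144 ] [0.4188 0.2203] ((0.060387223958969116, 0.03418232873082161), 87.63778686523438)
scene perch 197 [0.4121 0.2216 0.0843] [0.4164 0.2087] ((0.1013181135058403, 0.040360111743211746), 78.93400573730469)
scene pointer 44 [0.374  0.2214 0.0354] [0.3749 0.2206] ((0.011052370071411133, 0.009780733846127987), 89.02666473388672)
```

View pics/mix6.png

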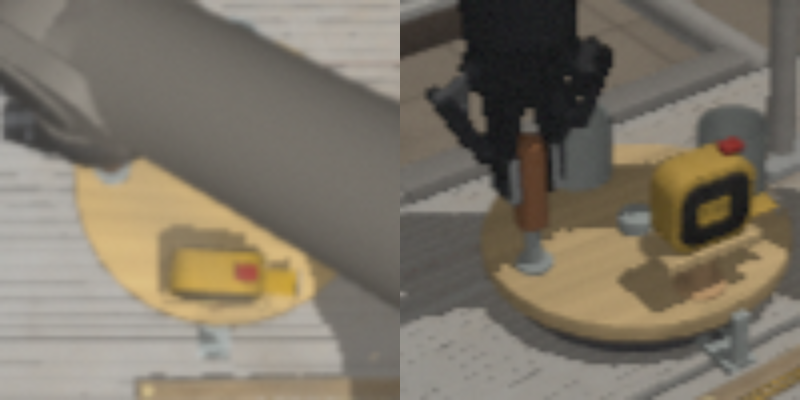

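The tape and perch now sit on the pointer line, with the tape centre at y≈0.218 against a line at 0.217, and the post is still gripped. I'll hold for a moment and hand in.

```bash
python3 -m creep '[[-1,0,0,0,0,0,0],[-1,0,0,0,0,0,0],[-1,0,0,0,0,0,0],[-1,0,0,0,0,0,0]]'; python3 -c "
from workcell import ctrl
print(ctrl.job_done())"
```

```text
time: 18.15
eef_pos: [0.5142, 0.2961, 0.1158]
orientation: [0.058, 3.14, 0.002]
contact_force: [-2.7, 0.7, 5.7]
grip_width: 0.272
grip_force: 25.4
the job is handed in; nothing more can be done
None
```

I handed the job in at 18 s, and no verdict came back: the tape stands upright on the perch about 3 mm off centre, the perch is within about 1 mm of the pointer line by camera measurement, and the gripper is still holding the post with about 25 N.

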